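Load the van tray in reverse drop order

TASK

The four picked items stand in the brown cardboard tray; move them into the blue tray, one to a bay, with the row reversed: the item that stood nearest the robot goes into the bay farthest from the robot, the second into the third, and so on (the coloured tickets stay beside the brown tray's bays and show the original order). Keep the items upright, set them down on the tray floor rather than dropping them, and let go of them all.

Things in the scene. Friction and masses are not known exactly. Their poses are not given: they have to be found in the camera images.
- red_mid (a point): Centre, half-way up, of the red square carton with a white band, 40 x 40 mm, 76 mm tall (its x and y axes are square to its sides). Loose, upright (its z axis points up), under 0.25 kg.
- yellow_mid (a point): Centre, half-way up, of the yellow can with a pale metal lid, 46 mm diameter, 66 mm tall. Loose, upright (its z axis points up), under 0.25 kg.
- green_mid (a point): Centre, half-way up, of the green jar with green cap and pale label, 40 mm diameter, 74 mm tall. Loose, upright (its z axis points up), under 0.25 kg.
- white_mid (a point): Centre, half-way up, of the plain white jar with white cap, 42 mm diameter, 70 mm tall. Loose, upright (its z axis points up), under 0.25 kg.
- ticket_red: Red plastic shelf ticket, 46 x 28 x 3 mm, fixed on the cardboard tray's ledge beside the bay in which the red item stands at the start; it stays there and so shows the original order. Origin: centre of its underside; the bay's centre lies 56.5 mm from it along its own +y axis.
- ticket_yellow: Yellow plastic shelf ticket, 46 x 28 x 3 mm, fixed on the cardboard tray's ledge beside the bay in which the yellow item stands at the start; it stays there and so shows the original order. Origin: centre of its underside; the bay's centre lies 56.5 mm from it along its own +y axis.
- ticket_green: Green plastic shelf ticket, 46 x 28 x 3 mm, fixed on the cardboard tray's ledge beside the bay in which the green item stands at the start; it stays there and so shows the original order. Origin: centre of its underside; the bay's centre lies 56.5 mm from it along its own +y axis.
- ticket_white: White plastic shelf ticket, 46 x 28 x 3 mm, fixed on the cardboard tray's ledge beside the bay in which the white item stands at the start; it stays there and so shows the original order. Origin: centre of its underside; the bay's centre lies 56.5 mm from it along its own +y axis.
- pick_tray: Fixed brown cardboard tray holding the items at the start: four 66 mm square open bays in a row along its x axis, centres at x = -108, -36, 36, 108 mm, y = 0. Origin: centre of its underside, on the table; +x points away from the robot (within 0.15 rad). Floor at 4 mm, dividers and ends 24 mm high, long sides 16 mm high with outer faces at y = -38 and 38 mm. The ticket ledge, 12 mm high, 36 mm wide, runs along its -y side.
- van_tray: Fixed blue plastic tray, empty at the start: four 66 mm square open bays in a row along its x axis, centres at x = -108, -36, 36, 108 mm, y = 0. Origin: centre of its underside, on the table; +x points away from the robot (within 0.15 rad). Floor at 4 mm, dividers and ends 24 mm high, long sides 16 mm high with outer faces at y = -38 and 38 mm. A 14 mm lip at each end.
There are look-alikes about, which are no part of the job. What is shaped like the part that bears yellow_mid but purple is not meant.

How it is judged:
By the outcome, as a careful person would: the job done as asked, in the order asked, and still so for the second after the job is handed in, with the robot touching nothing.
It also fails if it takes over 104 s, if anything falls off the work surface, if the arm or the gripper's body presses on something with over 40 N, if the wrist force passes 120 N, or if a joint passes its speed limit or range.

ROBOT

A 7-joint arm with a two-finger parallel gripper is mounted at the origin on the work surface. World frame = base frame: x ahead of the robot, y to its left, z up, the work surface at z = 0. Lengths are in m, angles in rad, forces in N, time in s.
With the tool pointing down it reaches from about 0.4 to 0.9 m from the base axis. Payload 5.6 kg.
Tool frame: the origin (TCP) lies at the very end of the fingers, on their centre line; the grasp point (between the pads) lies 19 mm behind it; z points along the fingers, y is the line along which they close (so a half turn about z gives the same grasp; the last joint's range is limited). The gripper opens to 92 mm and grips with 3 to 60 N. Pads are 20 mm wide; open, the fingers measure 128 mm over their backs; the gripper's body (75 mm by 189 mm) begins 69 mm behind the grasp point.
Start: joints at [1.115, 0.468, -0.012, 1.603, 0.006, 1.071, -0.056], TCP at [0.261, -0.595, 0.215] pointing down, gripper open.
Joint ranges: [-2.53, 2.53], [-0.31, 2.02], [-1.57, 1.55], [0.28, 2.44], [-1.29, 4.43], [0.15, 1.84], [-2.92, 2.92]. Speed limits (rad/s): [2.57, 2.57, 3.14, 3.14, 3.14, 3.14, 3.14].

INTERFACE

Orientations are given as a unit quaternion [w, x, y, z].
In Python, from plant import sense, cams, order gives the robot as it stands.
- The arm moves only by the tool carry_out, never from a script. Its argument "moves" is a list of rows, each an object with "translation": the shift along the tool's x, y, z in units of 100 mm (1.0 is 100 mm), a list of three; "rot": the turn, a rotation vector about the tool's x, y, z in units of 180 degrees (1.0 is 180 degrees), a list of three; "fingers": the closure in counts, from 0 (fully open) to 255 (shut). A call has 1 to 5 rows; each row shifts and turns the commanded pose from where the row before left it, along the tool's axes as they then stand; what a row does not reach is not made up. A row lasts 1/12 s, in which the tool goes at most 41.7 mm and 7.16 degrees, less where a joint would pass 70% of its speed; a pose out of reach is approached as far as the arm can. A call with a number of a shift or a turn outside -1 to 1 is refused whole. A call with a gripper value outside its range is refused whole. The fingers move at their own pace and stop on an object; "grip_force" is the grip in N (left out, the last holds). Time passes only in rows, so rows that do not move let the fingers close. It gives the time, the measured TCP pose, the force, the opening and the grip force at its end, in the units of the state.
- sense(): the state, without advancing time (a new reading comes with each control period).
- cams.snapshot(name): name is "side" or "top" or "wrist"; returns a dict with "image" (384x512x3 uint8, red, green, blue), "fx", "fy", "cx", "cy" (pixels), "rvec" (rotation vector, rad) and "tvec" (3), from world to camera coordinates, as OpenCV has them; the wrist camera has in their place "mount" (4x4, takes a point from camera to tool coordinates, whose origin is the TCP and whose axes are the flange's). Camera axes: x right, y down, z forward; pixel columns grow to the right and rows downward; lengths in m; the calibration is good to about 2 mm. A picture is of the moment at which its call begins: read the wrist's pose just before it. There is no depth.
- order.job_done(): hands the job in; it is judged then, once.
The state is a dict: "t": time; "qpos": joint angles; "dq": joint speeds; "tau": joint torques, N m; "ee_pos": TCP position; "tcp_rot": TCP orientation; "ft_force": force on the tool from outside, world axes, zero at the start; "wrist_torque": the same for the moment, N m; "finger_gap": finger opening in m; "gripper_force": force on a finger pad.
Only numpy, scipy, OpenCV 4.12 (cv2) and the standard library are available. Lean on these libraries where they do the work, as an engineer would, in place of code of your own. Each camera call takes 0.05 s, during which the arm holds its last target. There are 200 camera calls.

## Working session

There is one attempt and no reset: what is moved stays moved. The work goes in short steps, Python scripts to look and compute and a tool call to move; the robot and the scene stay as the last step left them, time stands still between calls to the robot, and variables do not carry over. Pictures are saved under pics/ and viewed, at most 14 in all, crops included, and the job is handed in when it is done.

Besides the shell and the picture viewer there is one more tool, called by a JSON object that holds its "api" and its "payload". carry_out: Moves the arm, as the interface text tells. Shifts and turns lie within -1 to 1; 1 stands for 100 mm of shift or 180 degrees of turn. Its arguments: {"type":"object","properties":{"moves":{"type":"array"},"grip_force":{"type":"number"}},"required":["moves"]}

```bash
ls; mkdir -p pics
python3 - <<'E'
from plant import sense,cams
import cv2,numpy as np
s=sense();print(s['t'],s['ee_pos'],s['tcp_rot'],s['finger_gap'])
for n in ['top','side']:
    c=cams.snapshot(n);cv2.imwrite(f'pics/{n}0.png',c['image'][:,:,::-1])
    print(n,{k:np.round(v,4).tolist() for k,v in c.items() if k!='image'})
    np.save(f'{n}.npy',c,allow_pickle=True)
E
```

```text
pics
0.0 [ 0.26048545 -0.59491765  0.21366254] [-8.08342245e-04  9.78783864e-01  2.04893728e-01 -2.31570504e-04] 0.09218446137334634
top {'fx': 452.6419, 'fy': 452.6419, 'cx': 257.2176, 'cy': 190.1424, 'rvec': [2.144, -2.168, 0.1315], 'tvec': [-0.0404, 0.5147, 1.0799]}
side {'fx': 427.3116, 'fy': 427.3116, 'cx': 254.8998, 'cy': 184.5162, 'rvec': [2.4131, -0.1477, 0.0324], 'tvec': [-0.5069, 0.0636, 1.0213]}
```

View pics/top0.png

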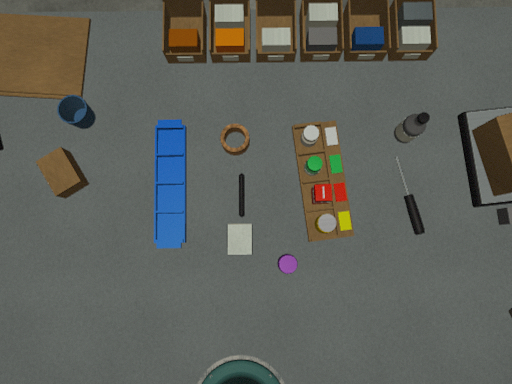

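View pics/side0.png

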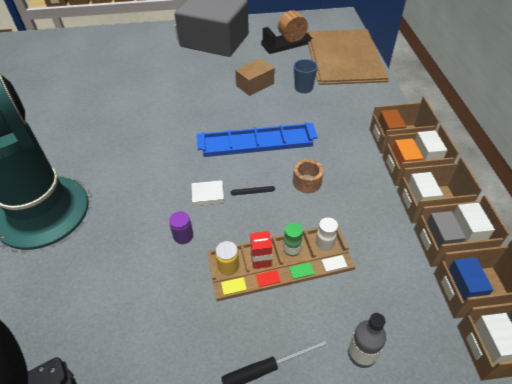

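The top view has +x upwards. Nearest first, the brown tray at (322,180) holds the yellow can (327,223), red carton (322,193), green jar (314,164) and white jar (311,134). The tickets at (345,221), (340,192), (336,163) and (331,136) show the same order. The blue tray is at (171,184).

Yellow has two candidates: (327,223), with a pale lid and standing in the tray, and the purple look-alike (288,264), which stands outside it. The first fits.

```bash
cat > h.py <<'E'
import cv2,numpy as np
from scipy.spatial.transform import Rotation as R
def ray(c,uv,z):
    Rm=cv2.Rodrigues(np.array(c['rvec']))[0];o=-Rm.T@np.array(c['tvec']).ravel()
    d=Rm.T@np.array([(uv[0]-c['cx'])/c['fx'],(uv[1]-c['cy'])/c['fy'],1])
    return (o+d*(z-o[2])/d[2])[:3]
def blobs(img,lo,hi,roi,amin=40):
    x0,y0,x1,y1=roi;h=cv2.cvtColor(img[y0:y1,x0:x1],cv2.COLOR_RGB2HSV)
    m=cv2.inRange(h,lo,hi);cs=cv2.findContours(m,cv2.RETR_EXTERNAL,cv2.CHAIN_APPROX_NONE)[0]
    out=[]
    for k in cs:
        if cv2.contourArea(k)>=amin:
            r=cv2.minAreaRect(k);out.append((np.array(r[0])+[x0,y0],r[1],r[2],cv2.contourArea(k),k+[x0,y0]))
    return out
E
python3 - <<'E'
from h import *
t=np.load('top.npy',allow_pickle=True).item();s=np.load('side.npy',allow_pickle=True).item()
im=t['image']
for n,lo,hi in [('Y',(22,150,100),(35,255,255)),('R',(0,180,100),(6,255,255)),('G',(50,150,60),(75,255,255)),('W',(0,0,150),(180,60,255)),('B',(100,150,80),(120,255,255))]:
    roi=(140,105,360,260)
    for b in blobs(im,lo,hi,roi): print('top',n,b[0].round(1),np.round(b[1],1),round(b[2],1),b[3],ray(t,b[0],.015).round(4))
    for b in blobs(s['image'],lo,hi,(190,110,370,300)): print('  side',n,b[0].round(1),np.round(b[1],1),b[3],ray(s,b[0],.015).round(4))
crop=np.hstack([cv2.resize(im[110:250,280:365],None,fx=4,fy=4,interpolation=2),cv2.resize(im[110:250,140:225],None,fx=4,fy=4,interpolation=2)])
cv2.imwrite('pics/crop1.png',crop[:,:,::-1])
E
```

```text
top Y [344.2 220.1] [20.1 12.2] 80.5 211.5 [ 0.4392 -0.2603  0.015 ]
  side Y [233.3 285.7] [13.1 22.6] 264.5 [ 0.4362 -0.2613  0.015 ]
  side Y [227.4 264.6] [19.3 21.1] 246.5 [ 0.4279 -0.2109  0.015 ]
top R [322.5 192. ] [16. 17.] 90.0 260.5 [ 0.5098 -0.2087  0.015 ]
top R [339.9 191.6] [18.1 11.3] 82.9 175.5 [ 0.5102 -0.2521  0.015 ]
  side R [267.7 277.9] [12.4 22. ] 236.5 [ 0.5077 -0.2523  0.015 ]
  side R [260.9 240.8] [17.5 19.8] 288.0 [ 0.5052 -0.1604  0.015 ]
top G [314. 163.] [14. 14.] 90.0 155.5 [ 0.5834 -0.1895  0.015 ]
top G [335.3 163.6] [17.1 10.2] 80.5 148.5 [ 0.5812 -0.2428  0.015 ]
  side G [302.6 270.1] [ 9.7 15.8] 81.0 [ 0.5821 -0.2435  0.015 ]
  side G [293. 230.] [12. 14.] 132.5 [ 0.5799 -0.1409  0.015 ]
top W [239.5 239. ] [30. 23.] 90.0 685.5 [ 0.3957 -0.0012  0.015 ]
top W [326.8 222.3] [17.  16.3] 45.0 210.5 [ 0.4344 -0.217   0.015 ]
top W [331.  135.7] [17.8 10.9] 81.9 168.0 [ 0.6531 -0.2344  0.015 ]
top W [311.  132.5] [15. 14.] 90.0 160.0 [ 0.662 -0.184  0.015]
  side W [271.2 294.7] [ 9.3 29.1] 87.5 [ 0.5096 -0.2903  0.015 ]
  side W [320.1 290.4] [23.3 64. ] 769.0 [ 0.608  -0.2933  0.015 ]
  side W [195.5 283.5] [21. 11.] 62.0 [ 0.3601 -0.2466  0.015 ]
  side W [334.1 262.8] [13.1 24.2] 265.0 [ 0.6507 -0.2346  0.015 ]
  side W [325.4 236. ] [19.   9.3] 80.0 [ 0.6479 -0.1659  0.015 ]
  side W [279.5 202.5] [185. 179.] 19064.5 [ 0.5622 -0.0589  0.015 ]
top B [169.5 183.5] [127.  31.] 90.0 3758.0 [0.5356 0.173  0.015 ]
  side B [256.4 139.1] [ 23.3 119.6] 2493.5 [0.5342 0.1671 0.015 ]
```

View pics/crop1.png

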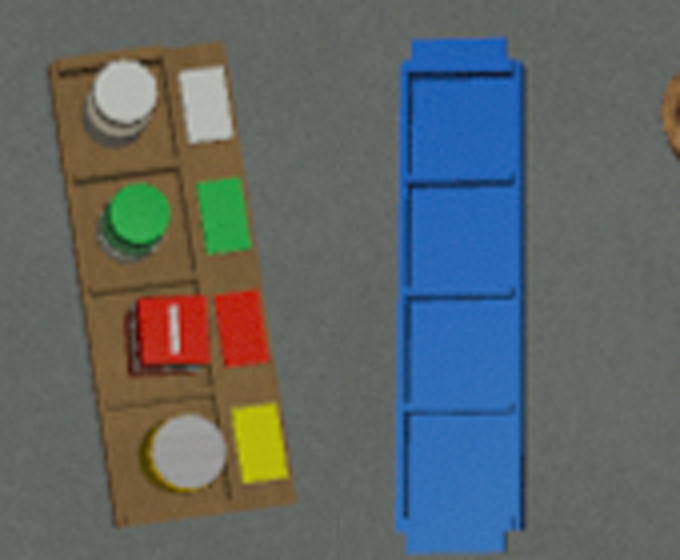

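Run:
```python
from h import *
t=np.load('top.npy',allow_pickle=True).item()
im=t['image']
for n,uv,z in [('Y',(326.8,222.3),.07),('R',(322.5,192),.08),('G',(314,163),.078),('W',(311,132.5),.074),]:
    print(n,ray(t,uv,z).round(4))
tk=np.array([[.4392,-.2603],[.5102,-.2521],[.5812,-.2428],[.6531,-.2344]])
a=np.polyfit(tk[:,0],tk[:,1],1);th=np.arctan(a[0]);print('yaw',th,np.degrees(th))
print(tk+.0565*np.array([-np.sin(th),np.cos(th)]))
b=blobs(im,(100,150,80),(120,255,255),(140,105,200,260))[0]
k=b[4][:,0].astype(float)
# left/right sides by contour row extents, ends
pts={}
for y in (135,235):
    r=k[abs(k[:,1]-y)<1.5];print(y,r[:,0].min(),r[:,0].max(),ray(t,(r[:,0].min(),y),.016).round(4),ray(t,(r[:,0].max()+1,y),.016).round(4))
print(k[:,1].min(),k[:,1].max(),ray(t,(170,k[:,1].min()),.014),ray(t,(170,k[:,1].max()+1),.014))
# divider tops (crop/4+140,110)
for u,v in [(462,181),(462,296),(462,411)]: print(ray(t,(140+(u-340)/4,110+v/4),.024).round(4))
from plant import sense
s=sense();print(R.from_quat(np.roll(s['tcp_rot'],-1)).as_matrix().round(3))
```

```text
Y [ 0.4315 -0.2089  0.07  ]
R [ 0.5021 -0.1994  0.08  ]
G [ 0.5718 -0.1815  0.078 ]
W [ 0.6469 -0.1768  0.074 ]
yaw 0.12146712507944006 6.95955361663959
[[ 0.43235397 -0.2042163 ]
 [ 0.50335397 -0.1960163 ]
 [ 0.57435397 -0.1867163 ]
 [ 0.64625397 -0.1783163 ]]
135 155.0 185.0 [0.6599 0.2112 0.016 ] [0.6589 0.1326 0.016 ]
235 154.0 184.0 [0.4077 0.2093 0.016 ] [0.4069 0.1329 0.016 ]
120.0 247.0 [0.6990337  0.17407918 0.014     ] [0.37554143 0.16987941 0.014     ]
[0.6056 0.1697 0.024 ]
[0.533  0.1687 0.024 ]
[0.4616 0.1678 0.024 ]
[[ 0.916  0.401 -0.001]
 [ 0.401 -0.916  0.001]
 [-0.    -0.002 -1.   ]]
```

{"api": "carry_out", "payload": {"moves": [{"translation": [0,0,0],"rot": [0,0,0.031],"fingers": 0},{"translation": [0,0,0],"rot": [0,0,0.031],"fingers": 0},{"translation": [0,0,0],"rot": [0,0,0.031],"fingers": 0},{"translation": [0.18,-0.3,0],"rot": [0,0,0],"fingers": 0},{"translation": [0.18,-0.3,0],"rot": [0,0,0],"fingers": 0}], "grip_force": 20}}

```text
t: 0.52
ee_pos: [0.2878, -0.5318, 0.2136]
tcp_rot: [-0.0, 0.998, 0.058, -0.001]
ft_force: [1.1, 0.6, 0.3]
finger_gap: 0.0917
gripper_force: 0.0
```

{"api": "carry_out", "payload": {"moves": [{"translation": [0.18,-0.3,0],"rot": [0,0,0],"fingers": 0},{"translation": [0.18,-0.3,0],"rot": [0,0,0],"fingers": 0},{"translation": [0.18,-0.3,0],"rot": [0,0,0],"fingers": 0},{"translation": [0.18,-0.3,0],"rot": [0,0,0],"fingers": 0},{"translation": [0.18,-0.3,0],"rot": [0,0,0],"fingers": 0}]}}

```text
t: 0.93
ee_pos: [0.3608, -0.37, 0.2143]
tcp_rot: [-0.0, 0.998, 0.06, -0.0]
ft_force: [0.0, 0.9, 0.4]
finger_gap: 0.092
gripper_force: 0.0
```

{"api": "carry_out", "payload": {"moves": [{"translation": [0.18,-0.3,0],"rot": [0,0,0],"fingers": 0},{"translation": [0.18,-0.3,0],"rot": [0,0,0],"fingers": 0},{"translation": [0.18,-0.3,0],"rot": [0,0,0],"fingers": 0},{"translation": [0.18,-0.3,0],"rot": [0,0,0],"fingers": 0},{"translation": [0,0,0],"rot": [0,0,0],"fingers": 0}]}}

```text
t: 1.35
ee_pos: [0.4203, -0.2371, 0.2146]
tcp_rot: [-0.001, 0.998, 0.065, 0.001]
ft_force: [-0.3, 0.1, -0.8]
finger_gap: 0.0917
gripper_force: 0.0
```

```bash
cat >> h.py <<'E'
from plant import sense,cams
def look(fn=None):
    s=sense();c=cams.snapshot('wrist')
    T=np.eye(4);T[:3,:3]=R.from_quat(np.roll(s['tcp_rot'],-1)).as_matrix();T[:3,3]=s['ee_pos']
    M=np.linalg.inv(T@np.array(c['mount']));c['rvec']=cv2.Rodrigues(M[:3,:3])[0];c['tvec']=M[:3,3]
    if fn: cv2.imwrite('pics/'+fn,c['image'][:,:,::-1])
    return c
def go(x,y,z,yaw):
    """tool-axis shift (units) to a world point, after turning to yaw (deg)"""
    s=sense();m=R.from_quat(np.roll(s['tcp_rot'],-1)).as_matrix()
    y0=np.degrees(np.arctan2(m[1,0],m[0,0]));c,n=np.cos(np.radians(yaw)),np.sin(np.radians(yaw))
    d=np.array([x,y,z])-s['ee_pos']
    print('t',round(s['t'],2),'pos',s['ee_pos'].round(4),'yaw',y0.round(2),'rotz',round((y0-yaw)/180,4),'shift',np.round([10*(c*d[0]+n*d[1]),10*(n*d[0]-c*d[1]),-10*d[2]],3),'gap',round(float(s['finger_gap']),4),'tilt',m[:,2].round(3))
E
python3 - <<'E'
from h import *
c=look('w1.png');np.save('w1.npy',c,allow_pickle=True)
go(.4315,-.2089,.03,6.96)
E
```

```text
t 1.4 pos [ 0.4189 -0.2405  0.2145] yaw 7.31 rotz 0.0019 shift [ 0.163 -0.299  1.845] gap 0.0919 tilt [ 0.     0.001 -1.   ]
```

View pics/w1.png

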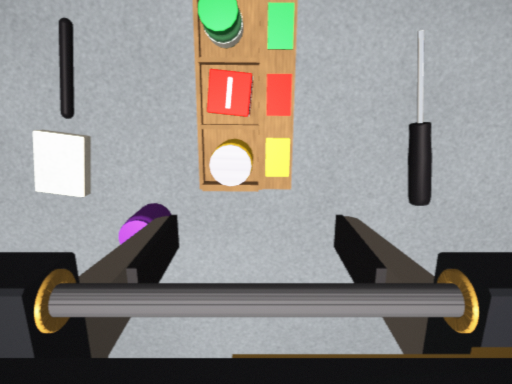

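The wrist view shows the yellow can's pale lid at (231,164), the red carton slightly turned at (230,92), the green cap at (218,12) and the purple look-alike at (145,222), outside the tray.

Run:
```python
from h import *
c=np.load('w1.npy',allow_pickle=True).item();im=c['image']
g=cv2.medianBlur(cv2.cvtColor(im,cv2.COLOR_RGB2GRAY),3)
ci=cv2.HoughCircles(g[130:195,200:262],cv2.HOUGH_GRADIENT,1,50,param1=100,param2=12,minRadius=15,maxRadius=28)
print(ci);u=ci[0,0,:2]+[200,130];print('Y',ray(c,u,.07))
for b in blobs(im,(0,180,100),(6,255,255),(200,60,300,125)):
    p=cv2.boxPoints(cv2.minAreaRect(b[4]));w=[ray(c,q,.08 if b[0][0]<255 else .015) for q in p]
    print('R',b[0],b[1:3],np.mean(w,0).round(4),[round(float(np.degrees(np.arctan2(*(w[i+1]-w[i])[[1,0]]))),1) for i in range(2)])
```

```text
[[[29.5 34.5 20.7]]]
Y [ 0.43232352 -0.20803288  0.07      ]
R [278.5  94. ] ((40.0, 23.0), 90.0) [ 0.5103 -0.2512  0.015 ] [-82.6, -171.1]
R [228.51391602  92.35618591] ((42.767940521240234, 44.27701950073242), 5.52754020690918) [ 0.502  -0.2004  0.08  ] [-0.6, -87.9]
```

{"api": "carry_out", "payload": {"moves": [{"translation": [0.085,-0.15,0],"rot": [0,0,0],"fingers": 0},{"translation": [0.085,-0.15,0.1],"rot": [0,0,0],"fingers": 0},{"translation": [0,0,0.3],"rot": [0,0,0],"fingers": 0},{"translation": [0,0,0.3],"rot": [0,0,0],"fingers": 0},{"translation": [0,0,0.3],"rot": [0,0,0],"fingers": 0}]}}

```text
t: 1.82
ee_pos: [0.4306, -0.2135, 0.1137]
tcp_rot: [0.001, 0.998, 0.06, 0.0]
ft_force: [0.9, -0.1, 0.3]
finger_gap: 0.0918
gripper_force: 0.0
```

```bash
python3 -c "
from h import *
go(.432,-.2085,.03,6.96)"
```

```text
t 1.82 pos [ 0.4306 -0.2135  0.1137] yaw 6.84 rotz -0.0007 shift [ 0.02  -0.048  0.837] gap 0.0918 tilt [ 0.001 -0.001 -1.   ]
```

{"api": "carry_out", "payload": {"moves": [{"translation": [0.02,-0.04,0.28],"rot": [0,0,0],"fingers": 0},{"translation": [0,0,0.28],"rot": [0,0,0],"fingers": 0},{"translation": [0,0,0.28],"rot": [0,0,0],"fingers": 0},{"translation": [0,0,0],"rot": [0,0,0],"fingers": 0},{"translation": [0,0,0],"rot": [0,0,0],"fingers": 255}]}}

```text
t: 2.23
ee_pos: [0.4309, -0.2085, 0.0296]
tcp_rot: [-0.001, 0.998, 0.06, -0.002]
ft_force: [-0.8, 1.1, 0.5]
finger_gap: 0.0873
gripper_force: 0.0
```

{"api": "carry_out", "payload": {"moves": [{"translation": [0,0,0],"rot": [0,0,0],"fingers": 255},{"translation": [0,0,0],"rot": [0,0,0],"fingers": 255},{"translation": [0,0,0],"rot": [0,0,0],"fingers": 255},{"translation": [0,0,0],"rot": [0,0,0],"fingers": 255},{"translation": [0,0,0],"rot": [0,0,0],"fingers": 255}]}}

```text
t: 2.65
ee_pos: [0.433, -0.2083, 0.0316]
tcp_rot: [0.001, 0.998, 0.06, 0.001]
ft_force: [-0.5, 0.2, -0.3]
finger_gap: 0.054
gripper_force: 0.0
```

{"api": "carry_out", "payload": {"moves": [{"translation": [0,0,0],"rot": [0,0,0],"fingers": 255},{"translation": [0,0,0],"rot": [0,0,0],"fingers": 255},{"translation": [0,0,0],"rot": [0,0,0],"fingers": 255},{"translation": [0,0,0],"rot": [0,0,0],"fingers": 255},{"translation": [0,0,-0.1],"rot": [0,0,0],"fingers": 255}]}}

```text
t: 3.07
ee_pos: [0.4312, -0.2074, 0.0397]
tcp_rot: [-0.001, 0.998, 0.06, -0.001]
ft_force: [-0.8, 0.1, -1.8]
finger_gap: 0.0456
gripper_force: 20.0
```

{"api": "carry_out", "payload": {"moves": [{"translation": [0,0,-0.2],"rot": [0,0,0],"fingers": 255},{"translation": [0,0,-0.25],"rot": [0,0,0],"fingers": 255},{"translation": [0,0,-0.25],"rot": [0,0,0],"fingers": 255},{"translation": [0,0,-0.25],"rot": [0,0,0],"fingers": 255},{"translation": [0,0,-0.15],"rot": [0,0,0],"fingers": 255}]}}

```text
t: 3.48
ee_pos: [0.4331, -0.2082, 0.1533]
tcp_rot: [0.001, 0.998, 0.06, 0.001]
ft_force: [0.7, -0.5, -0.9]
finger_gap: 0.0458
gripper_force: 20.0
```

```bash
python3 -c "
from h import *
go(.642,.172,.15,.6)"
```

```text
t 3.48 pos [ 0.4331 -0.2082  0.1533] yaw 6.91 rotz 0.0351 shift [ 2.129 -3.78   0.033] gap 0.0458 tilt [ 0.003 -0.001 -1.   ]
```

{"api": "carry_out", "payload": {"moves": [{"translation": [0,0,0],"rot": [0,0,0.0175],"fingers": 255},{"translation": [0,0,0],"rot": [0,0,0.0175],"fingers": 255},{"translation": [0.1,-0.18,0],"rot": [0,0,0],"fingers": 255},{"translation": [0.165,-0.3,0],"rot": [0,0,0],"fingers": 255},{"translation": [0.165,-0.3,0],"rot": [0,0,0],"fingers": 255}]}}

```text
t: 3.9
ee_pos: [0.4743, -0.1295, 0.151]
tcp_rot: [0.0, 1.0, 0.004, -0.0]
ft_force: [1.1, -0.7, -1.7]
finger_gap: 0.0453
gripper_force: 20.0
```

{"api": "carry_out", "payload": {"moves": [{"translation": [0.165,-0.3,0],"rot": [0,0,0],"fingers": 255},{"translation": [0.165,-0.3,0],"rot": [0,0,0],"fingers": 255},{"translation": [0.165,-0.3,0],"rot": [0,0,0],"fingers": 255},{"translation": [0.165,-0.3,0],"rot": [0,0,0],"fingers": 255},{"translation": [0.165,-0.3,0],"rot": [0,0,0],"fingers": 255}]}}

```text
t: 4.32
ee_pos: [0.5556, 0.0228, 0.1508]
tcp_rot: [0.0, 1.0, 0.005, -0.0]
ft_force: [0.9, 0.3, -1.3]
finger_gap: 0.0453
gripper_force: 20.0
```

{"api": "carry_out", "payload": {"moves": [{"translation": [0.165,-0.3,0],"rot": [0,0,0],"fingers": 255},{"translation": [0.165,-0.3,0],"rot": [0,0,0],"fingers": 255},{"translation": [0.165,-0.3,0],"rot": [0,0,0],"fingers": 255},{"translation": [0.165,-0.3,0],"rot": [0,0,0],"fingers": 255},{"translation": [0,0,0],"rot": [0,0,0],"fingers": 255}]}}

```text
t: 4.73
ee_pos: [0.6212, 0.1507, 0.1509]
tcp_rot: [-0.003, 1.0, 0.009, 0.001]
ft_force: [-1.6, 1.7, -1.9]
finger_gap: 0.0451
gripper_force: 20.0
```

Run:
```python
from h import *
c=look('w2.png');np.save('w2.npy',c,allow_pickle=True)
go(.642,.172,.03,.6)
```

```text
t 4.78 pos [0.6201 0.1469 0.1504] yaw 0.96 rotz 0.002 shift [ 0.222 -0.249  1.204] gap 0.0458 tilt [-0.     0.002 -1.   ]
```

View pics/w2.png

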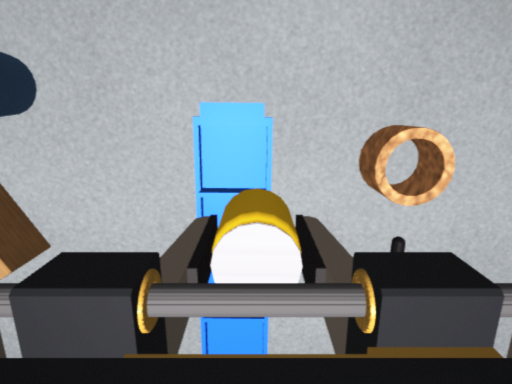

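The wrist view shows the yellow can held upright at (257,240). The empty far blue bay is centred near (234,155), its far wall is at v≈118, and its sides are at u≈194 and u≈273.

Run:
```python
from h import *
c=np.load('w2.npy',allow_pickle=True).item()
b=max(blobs(c['image'],(95,120,80),(125,255,255),(150,90,300,215)),key=lambda b:b[3]);k=b[4][:,0]
for v in (130,150,180):
    r=k[k[:,1]==v];print(v,r[:,0].min(),r[:,0].max(),ray(c,(r[:,0].min(),v),.016).round(4),ray(c,(r[:,0].max()+1,v),.016).round(4))
print(k[:,1].min(),ray(c,(234,k[:,1].min()),.014),ray(c,(234,118),.024),'divider',ray(c,(234,191),.024),ray(c,(234,194),.024))
```

```text
130 194 271 [0.6714 0.2123 0.016 ] [0.6727 0.1366 0.016 ]
150 194 271 [0.652  0.2129 0.016 ] [0.6533 0.1361 0.016 ]
180 196 270 [0.6217 0.2118 0.016 ] [0.6231 0.1362 0.016 ]
103 [0.69736892 0.17360377 0.014     ] [0.6836108  0.17286707 0.024     ] divider [0.61303807 0.17289024 0.024     ] [0.60995795 0.17289125 0.024     ]
```

{"api": "carry_out", "payload": {"moves": [{"translation": [0.12,-0.13,0],"rot": [0,0,0],"fingers": 255},{"translation": [0.12,-0.13,0],"rot": [0,0,0],"fingers": 255},{"translation": [0,0,0.2],"rot": [0,0,0],"fingers": 255},{"translation": [0,0,0.3],"rot": [0,0,0],"fingers": 255},{"translation": [0,0,0.2],"rot": [0,0,0],"fingers": 255}]}}

```text
t: 5.2
ee_pos: [0.6427, 0.1666, 0.0788]
tcp_rot: [0.001, 1.0, 0.005, -0.001]
ft_force: [-0.5, -0.1, -2.4]
finger_gap: 0.046
gripper_force: 20.0
```

```bash
python3 -c "
from h import *
go(.644,.173,.03,.6)"
```

```text
t 5.2 pos [0.6427 0.1666 0.0788] yaw 0.56 rotz -0.0002 shift [ 0.013 -0.064  0.488] gap 0.046 tilt [-0.002 -0.002 -1.   ]
```

{"api": "carry_out", "payload": {"moves": [{"translation": [0.01,-0.05,0.12],"rot": [0,0,0],"fingers": 255},{"translation": [0,0,0.2],"rot": [0,0,0],"fingers": 255},{"translation": [0,0,0.1],"rot": [0,0,0],"fingers": 255},{"translation": [0,0,0.03],"rot": [0,0,0],"fingers": 255},{"translation": [0,0,0],"rot": [0,0,0],"fingers": 255}]}}

```text
t: 5.62
ee_pos: [0.6445, 0.1727, 0.0352]
tcp_rot: [0.0, 1.0, 0.005, -0.001]
ft_force: [-0.0, -0.3, -1.1]
finger_gap: 0.0456
gripper_force: 20.0
```

```bash
python3 -c "
from h import *
go(.644,.173,.03,.6);print(sense()['ft_force'])"
```

```text
t 5.62 pos [0.6445 0.1727 0.0352] yaw 0.58 rotz -0.0001 shift [-0.004 -0.003  0.052] gap 0.0456 tilt [-0.001 -0.001 -1.   ]
[-0.04971796 -0.34335969 -1.14012646]
```

{"api": "carry_out", "payload": {"moves": [{"translation": [0,0,0.02],"rot": [0,0,0],"fingers": 255},{"translation": [0,0,0.02],"rot": [0,0,0],"fingers": 255},{"translation": [0,0,0],"rot": [0,0,0],"fingers": 255}]}}

```text
t: 5.87
ee_pos: [0.6453, 0.1733, 0.0323]
tcp_rot: [-0.0, 1.0, 0.005, 0.001]
ft_force: [0.1, -0.3, -1.3]
finger_gap: 0.0457
gripper_force: 20.0
```

{"api": "carry_out", "payload": {"moves": [{"translation": [0,0,0.01],"rot": [0,0,0],"fingers": 255},{"translation": [0,0,0],"rot": [0,0,0],"fingers": 255},{"translation": [0,0,0],"rot": [0,0,0],"fingers": 255}]}}

```text
t: 6.12
ee_pos: [0.6453, 0.1734, 0.0312]
tcp_rot: [-0.0, 1.0, 0.005, 0.001]
ft_force: [-0.3, -1.0, 1.1]
finger_gap: 0.0457
gripper_force: 20.0
```

{"api": "carry_out", "payload": {"moves": [{"translation": [0,0,0.01],"rot": [0,0,0],"fingers": 255},{"translation": [0,0,0],"rot": [0,0,0],"fingers": 255},{"translation": [0,0,0],"rot": [0,0,0],"fingers": 255}]}}

```text
t: 6.37
ee_pos: [0.6454, 0.1734, 0.0312]
tcp_rot: [0.0, 1.0, 0.005, 0.001]
ft_force: [-2.2, -1.2, 7.5]
finger_gap: 0.0451
gripper_force: 20.0
```

{"api": "carry_out", "payload": {"moves": [{"translation": [0,0,0],"rot": [0,0,0],"fingers": 0},{"translation": [0,0,0],"rot": [0,0,0],"fingers": 0},{"translation": [0,0,0],"rot": [0,0,0],"fingers": 0},{"translation": [0,0,0],"rot": [0,0,0],"fingers": 0},{"translation": [0,0,-0.1],"rot": [0,0,0],"fingers": 0}]}}

```text
t: 6.78
ee_pos: [0.6432, 0.1728, 0.0377]
tcp_rot: [0.001, 1.0, 0.005, -0.002]
ft_force: [-0.8, 0.5, -0.0]
finger_gap: 0.0765
gripper_force: 0.0
```

{"api": "carry_out", "payload": {"moves": [{"translation": [0,0,-0.2],"rot": [0,0,0],"fingers": 0},{"translation": [0,0,-0.3],"rot": [0,0,0],"fingers": 0},{"translation": [0,0,-0.3],"rot": [0,0,0],"fingers": 0},{"translation": [0,0,-0.3],"rot": [0,0,0],"fingers": 0},{"translation": [0,0,-0.3],"rot": [0,0,0],"fingers": 0}]}}

```text
t: 7.2
ee_pos: [0.6447, 0.1733, 0.1816]
tcp_rot: [-0.0, 1.0, 0.005, 0.0]
ft_force: [1.4, 0.3, -0.1]
finger_gap: 0.0916
gripper_force: 0.0
```

```bash
python3 -c "
from h import *
go(.502,-.2,.18,1)
c=cams.snapshot('top');cv2.imwrite('pics/t2.png',cv2.resize(c['image'][100:260,140:360],None,fx=3,fy=3)[:,:,::-1])"
```

```text
t 7.2 pos [0.6447 0.1733 0.1816] yaw 0.62 rotz -0.0021 shift [-1.492  3.708  0.016] gap 0.0916 tilt [ 0.  0. -1.]
```

View pics/t2.png

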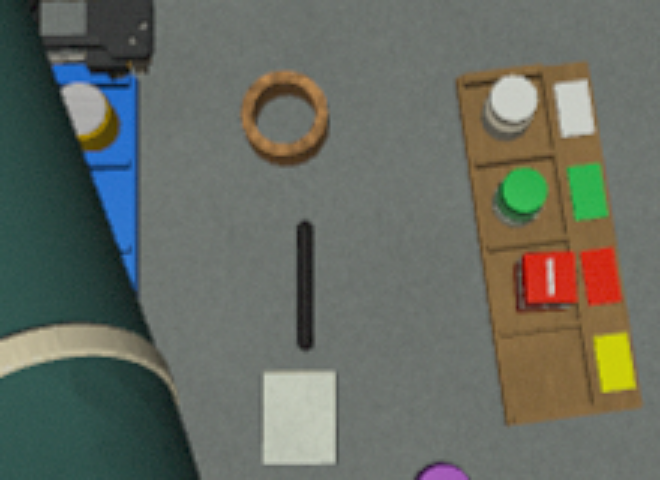

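The crop shows the yellow can standing in the far blue bay at (90,115). Red (548,278), green (523,195) and white (512,103) are undisturbed.

{"api": "carry_out", "payload": {"moves": [{"translation": [-0.115,0.285,0],"rot": [0,0,0],"fingers": 0},{"translation": [-0.115,0.285,0],"rot": [0,0,0],"fingers": 0},{"translation": [-0.115,0.285,0],"rot": [0,0,0],"fingers": 0},{"translation": [-0.115,0.285,0],"rot": [0,0,0],"fingers": 0},{"translation": [-0.115,0.285,0],"rot": [0,0,0],"fingers": 0}]}}

```text
t: 7.67
ee_pos: [0.5882, 0.029, 0.1801]
tcp_rot: [0.0, 1.0, 0.005, 0.0]
ft_force: [0.5, -1.3, -0.9]
finger_gap: 0.0923
gripper_force: 0.0
```

{"api": "carry_out", "payload": {"moves": [{"translation": [-0.115,0.285,0],"rot": [0,0,0],"fingers": 0},{"translation": [-0.115,0.285,0],"rot": [0,0,0],"fingers": 0},{"translation": [-0.115,0.285,0],"rot": [0,0,0],"fingers": 0},{"translation": [-0.115,0.285,0],"rot": [0,0,0],"fingers": 0},{"translation": [-0.115,0.285,0],"rot": [0,0,0],"fingers": 0}]}}

```text
t: 8.08
ee_pos: [0.5323, -0.1142, 0.1802]
tcp_rot: [0.0, 1.0, 0.005, 0.0]
ft_force: [1.2, -0.4, 1.0]
finger_gap: 0.0916
gripper_force: 0.0
```

{"api": "carry_out", "payload": {"moves": [{"translation": [-0.115,0.285,0],"rot": [0,0,0],"fingers": 0},{"translation": [-0.115,0.285,0],"rot": [0,0,0],"fingers": 0},{"translation": [-0.115,0.285,0],"rot": [0,0,0],"fingers": 0},{"translation": [0,0,0],"rot": [0,0,0],"fingers": 0},{"translation": [0,0,0],"rot": [0,0,0],"fingers": 0}]}}

```text
t: 8.5
ee_pos: [0.4986, -0.2006, 0.18]
tcp_rot: [0.0, 1.0, 0.003, 0.0]
ft_force: [1.7, 0.2, 0.5]
finger_gap: 0.0918
gripper_force: 0.0
```

Run:
```python
from h import *
c=look('w3.png')
for b in blobs(c['image'],(0,180,80),(6,255,255),(0,0,512,384)):
    p=cv2.boxPoints(cv2.minAreaRect(b[4]));w=[ray(c,q,.08) for q in p]
    print('R',b[0],b[1:3],np.mean(w,0).round(4),[round(float(np.degrees(np.arctan2(*(w[i+1]-w[i])[[1,0]]))),1) for i in range(2)])
go(.502,-.2,.035,1)
```

```text
R [255.40242004 183.37805176] ((46.508544921875, 44.322113037109375), 88.21009063720703) [ 0.5044 -0.2002  0.08  ] [-87.9, -177.0]
R [254.99874878 154.46434021] ((2.284257650375366, 34.0140266418457), 87.95458984375) [ 0.5307 -0.1998  0.08  ] [-87.7, -177.0]
R [301.70812988 164.88674927] ((41.16324996948242, 25.077537536621094), 84.64418029785156) [ 0.5214 -0.2411  0.08  ] [-84.4, -171.8]
t 8.55 pos [ 0.4994 -0.1988  0.18  ] yaw 0.55 rotz -0.0025 shift [0.026 0.013 1.45 ] gap 0.0916 tilt [ 0.001  0.    -1.   ]
```

{"api": "carry_out", "payload": {"moves": [{"translation": [0.035,0.01,0.1],"rot": [0,0,-0.01],"fingers": 0},{"translation": [0,0,0.3],"rot": [0,0,0],"fingers": 0},{"translation": [0,0,0.3],"rot": [0,0,0],"fingers": 0},{"translation": [0,0,0.3],"rot": [0,0,0],"fingers": 0},{"translation": [0,0,0.25],"rot": [0,0,0],"fingers": 0}]}}

```text
t: 8.97
ee_pos: [0.5032, -0.1974, 0.0531]
tcp_rot: [-0.001, 1.0, 0.023, -0.0]
ft_force: [-1.2, 0.3, -0.1]
finger_gap: 0.0919
gripper_force: 0.0
```

{"api": "carry_out", "payload": {"moves": [{"translation": [0,0,0.2],"rot": [0,0,0],"fingers": 0},{"translation": [0,0,0],"rot": [0,0,0],"fingers": 0},{"translation": [0,0,0],"rot": [0,0,0],"fingers": 255},{"translation": [0,0,0],"rot": [0,0,0],"fingers": 255},{"translation": [0,0,0],"rot": [0,0,0],"fingers": 255}]}}

```text
t: 9.38
ee_pos: [0.5043, -0.1995, 0.0362]
tcp_rot: [0.0, 1.0, 0.021, 0.001]
ft_force: [1.3, 0.1, -0.3]
finger_gap: 0.0739
gripper_force: 0.0
```

{"api": "carry_out", "payload": {"moves": [{"translation": [0,0,0],"rot": [0,0,0],"fingers": 255},{"translation": [0,0,0],"rot": [0,0,0],"fingers": 255},{"translation": [0,0,0],"rot": [0,0,0],"fingers": 255},{"translation": [0,0,0],"rot": [0,0,0],"fingers": 255},{"translation": [0,0,0],"rot": [0,0,0],"fingers": 255}]}}

```text
t: 9.8
ee_pos: [0.5029, -0.1998, 0.0348]
tcp_rot: [0.0, 1.0, 0.021, 0.0]
ft_force: [-1.2, -0.7, 1.3]
finger_gap: 0.0409
gripper_force: 0.3
```

{"api": "carry_out", "payload": {"moves": [{"translation": [0,0,0],"rot": [0,0,0],"fingers": 255},{"translation": [0,0,0],"rot": [0,0,0],"fingers": 255}]}}

```text
t: 9.97
ee_pos: [0.5029, -0.1999, 0.0348]
tcp_rot: [0.0, 1.0, 0.021, 0.0]
ft_force: [-0.6, -0.6, 3.1]
finger_gap: 0.0401
gripper_force: 19.9
```

{"api": "carry_out", "payload": {"moves": [{"translation": [0,0,-0.1],"rot": [0,0,0],"fingers": 255},{"translation": [0,0,-0.25],"rot": [0,0,0],"fingers": 255},{"translation": [0,0,-0.3],"rot": [0,0,0],"fingers": 255},{"translation": [0,0,-0.3],"rot": [0,0,0],"fingers": 255},{"translation": [0,0,-0.25],"rot": [0,0,0.01],"fingers": 255}]}}

```text
t: 10.38
ee_pos: [0.5029, -0.1996, 0.1569]
tcp_rot: [0.0, 1.0, 0.005, 0.0]
ft_force: [1.2, 0.6, -0.6]
finger_gap: 0.0399
gripper_force: 19.9
```

```bash
python3 -c "
from h import *
go(.572,.173,.15,.6)"
```

```text
t 10.38 pos [ 0.5029 -0.1996  0.1569] yaw 0.6 rotz 0.0 shift [ 0.73  -3.719  0.069] gap 0.0399 tilt [ 0.001 -0.    -1.   ]
```

{"api": "carry_out", "payload": {"moves": [{"translation": [0.056,-0.286,0],"rot": [0,0,0],"fingers": 255},{"translation": [0.056,-0.286,0],"rot": [0,0,0],"fingers": 255},{"translation": [0.056,-0.286,0],"rot": [0,0,0],"fingers": 255},{"translation": [0.056,-0.286,0],"rot": [0,0,0],"fingers": 255},{"translation": [0.056,-0.286,0],"rot": [0,0,0],"fingers": 255}]}}

```text
t: 10.8
ee_pos: [0.5291, -0.0551, 0.1552]
tcp_rot: [0.0, 1.0, 0.005, 0.0]
ft_force: [0.8, -0.7, -1.4]
finger_gap: 0.04
gripper_force: 19.9
```

{"api": "carry_out", "payload": {"moves": [{"translation": [0.056,-0.286,0],"rot": [0,0,0],"fingers": 255},{"translation": [0.056,-0.286,0],"rot": [0,0,0],"fingers": 255},{"translation": [0.056,-0.286,0],"rot": [0,0,0],"fingers": 255},{"translation": [0.056,-0.286,0],"rot": [0,0,0],"fingers": 255},{"translation": [0.056,-0.286,0],"rot": [0,0,0],"fingers": 255}]}}

```text
t: 11.22
ee_pos: [0.5556, 0.0882, 0.155]
tcp_rot: [0.0, 1.0, 0.005, -0.0]
ft_force: [0.4, -0.2, -0.7]
finger_gap: 0.0401
gripper_force: 19.9
```

{"api": "carry_out", "payload": {"moves": [{"translation": [0.056,-0.286,0],"rot": [0,0,0],"fingers": 255},{"translation": [0.056,-0.286,0],"rot": [0,0,0],"fingers": 255},{"translation": [0.056,-0.286,0],"rot": [0,0,0],"fingers": 255},{"translation": [0,0,0],"rot": [0,0,0],"fingers": 255},{"translation": [0,0,0],"rot": [0,0,0],"fingers": 255}]}}

```text
t: 11.63
ee_pos: [0.571, 0.175, 0.1547]
tcp_rot: [-0.0, 1.0, 0.007, -0.0]
ft_force: [0.4, -0.3, -1.5]
finger_gap: 0.0404
gripper_force: 19.9
```

Run:
```python
from h import *
c=look('w4.png')
go(.572,.173,.035,.6)
```

```text
t 11.68 pos [0.5712 0.1728 0.1545] yaw 0.67 rotz 0.0004 shift [ 0.008 -0.002  1.195] gap 0.0401 tilt [-0.001 -0.001 -1.   ]
```

View pics/w4.png

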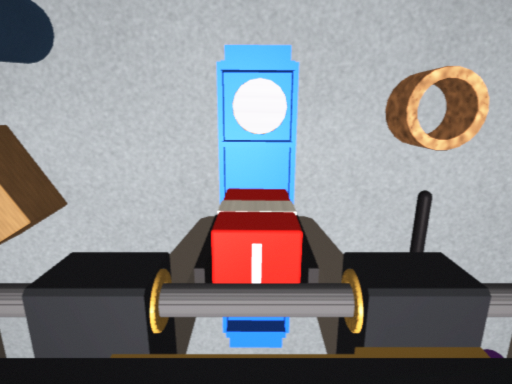

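The wrist view shows the yellow can's lid centred in the far bay at (260,106). The red carton at (256,240) is in line with the tray, above the third bay.

{"api": "carry_out", "payload": {"moves": [{"translation": [0,0,0.2],"rot": [0,0,0],"fingers": 255},{"translation": [0,0,0.3],"rot": [0,0,0],"fingers": 255},{"translation": [0,0,0.3],"rot": [0,0,0],"fingers": 255},{"translation": [0,0,0.2],"rot": [0,0,0],"fingers": 255},{"translation": [0,0,0.1],"rot": [0,0,0],"fingers": 255}]}}

```text
t: 12.1
ee_pos: [0.5698, 0.1698, 0.0418]
tcp_rot: [0.001, 1.0, 0.004, -0.002]
ft_force: [-0.2, 0.2, -2.0]
finger_gap: 0.0398
gripper_force: 19.9
```

{"api": "carry_out", "payload": {"moves": [{"translation": [0,0,0.05],"rot": [0,0,0],"fingers": 255},{"translation": [0,0,0.02],"rot": [0,0,0],"fingers": 255},{"translation": [0,0,0.01],"rot": [0,0,0],"fingers": 255},{"translation": [0,0,0],"rot": [0,0,0],"fingers": 255},{"translation": [0,0,0],"rot": [0,0,0],"fingers": 255}]}}

```text
t: 12.52
ee_pos: [0.5725, 0.173, 0.0378]
tcp_rot: [-0.0, 1.0, 0.005, 0.001]
ft_force: [-0.2, 0.4, -0.8]
finger_gap: 0.04
gripper_force: 19.9
```

{"api": "carry_out", "payload": {"moves": [{"translation": [0,0,0.02],"rot": [0,0,0],"fingers": 255},{"translation": [0,0,0],"rot": [0,0,0],"fingers": 255},{"translation": [0,0,0],"rot": [0,0,0],"fingers": 255}]}}

```text
t: 12.77
ee_pos: [0.5718, 0.1729, 0.0348]
tcp_rot: [-0.0, 1.0, 0.005, 0.0]
ft_force: [0.4, -0.6, -0.4]
finger_gap: 0.0401
gripper_force: 19.9
```

{"api": "carry_out", "payload": {"moves": [{"translation": [0,0,0.01],"rot": [0,0,0],"fingers": 255},{"translation": [0,0,0],"rot": [0,0,0],"fingers": 255},{"translation": [0,0,0],"rot": [0,0,0],"fingers": 255}]}}

```text
t: 13.02
ee_pos: [0.5718, 0.1729, 0.0348]
tcp_rot: [0.0, 1.0, 0.005, 0.0]
ft_force: [-2.7, -0.9, 7.9]
finger_gap: 0.0402
gripper_force: 19.9
```

Seated. I'll open, rise and go to green at (0.572, -0.1815).

{"api": "carry_out", "payload": {"moves": [{"translation": [0,0,0],"rot": [0,0,0],"fingers": 0},{"translation": [0,0,0],"rot": [0,0,0],"fingers": 0},{"translation": [0,0,0],"rot": [0,0,0],"fingers": 0},{"translation": [0,0,0],"rot": [0,0,0],"fingers": 0},{"translation": [0,0,-0.1],"rot": [0,0,0],"fingers": 0}]}}

```text
t: 13.43
ee_pos: [0.5702, 0.1723, 0.042]
tcp_rot: [0.001, 1.0, 0.005, -0.002]
ft_force: [-0.7, -0.5, -0.1]
finger_gap: 0.0711
gripper_force: 0.0
```

{"api": "carry_out", "payload": {"moves": [{"translation": [0,0,-0.2],"rot": [0,0,0],"fingers": 0},{"translation": [0,0,-0.3],"rot": [0,0,0],"fingers": 0},{"translation": [0,0,-0.3],"rot": [0,0,0],"fingers": 0},{"translation": [0,0,-0.3],"rot": [0,0,0],"fingers": 0},{"translation": [0,0,-0.3],"rot": [0,0,-0.035],"fingers": 0}]}}

```text
t: 13.85
ee_pos: [0.5715, 0.1728, 0.1857]
tcp_rot: [0.0, 0.998, 0.061, 0.0]
ft_force: [0.5, -0.0, -0.3]
finger_gap: 0.0918
gripper_force: 0.0
```

```bash
python3 -c "
from h import *
go(.572,-.1815,.18,6.96)"
```

```text
t 13.85 pos [0.5715 0.1728 0.1857] yaw 6.96 rotz -0.0 shift [-0.424  3.518  0.057] gap 0.0918 tilt [ 0. -0. -1.]
```

{"api": "carry_out", "payload": {"moves": [{"translation": [-0.035,0.293,0],"rot": [0,0,0],"fingers": 0},{"translation": [-0.035,0.293,0],"rot": [0,0,0],"fingers": 0},{"translation": [-0.035,0.293,0],"rot": [0,0,0],"fingers": 0},{"translation": [-0.035,0.293,0],"rot": [0,0,0],"fingers": 0},{"translation": [-0.035,0.293,0],"rot": [0,0,0],"fingers": 0}]}}

```text
t: 14.27
ee_pos: [0.5718, 0.024, 0.1845]
tcp_rot: [0.0, 0.998, 0.06, 0.0]
ft_force: [0.1, -0.3, 0.6]
finger_gap: 0.0918
gripper_force: 0.0
```

{"api": "carry_out", "payload": {"moves": [{"translation": [-0.035,0.293,0],"rot": [0,0,0],"fingers": 0},{"translation": [-0.035,0.293,0],"rot": [0,0,0],"fingers": 0},{"translation": [-0.035,0.293,0],"rot": [0,0,0],"fingers": 0},{"translation": [-0.035,0.293,0],"rot": [0,0,0],"fingers": 0},{"translation": [-0.035,0.293,0],"rot": [0,0,0],"fingers": 0}]}}

```text
t: 14.68
ee_pos: [0.572, -0.1237, 0.1844]
tcp_rot: [0.0, 0.998, 0.06, 0.0]
ft_force: [0.4, 0.0, -0.1]
finger_gap: 0.0917
gripper_force: 0.0
```

{"api": "carry_out", "payload": {"moves": [{"translation": [-0.035,0.293,0],"rot": [0,0,0],"fingers": 0},{"translation": [-0.035,0.293,0],"rot": [0,0,0],"fingers": 0},{"translation": [0,0,0],"rot": [0,0,0],"fingers": 0},{"translation": [0,0,0],"rot": [0,0,0],"fingers": 0}]}}

```text
t: 15.02
ee_pos: [0.5718, -0.1834, 0.184]
tcp_rot: [0.0, 0.998, 0.058, 0.0]
ft_force: [0.9, 0.6, -0.4]
finger_gap: 0.0921
gripper_force: 0.0
```

Run:
```python
from h import *
c=look('w5.png')
for b in blobs(c['image'],(50,150,60),(75,255,255),(0,0,512,384)):
    print('G',b[0],b[1:3],ray(c,b[0],.078))
go(.572,-.1815,.034,6.96)
```

```text
G [254.67944336 173.21940613] ((35.0713996887207, 14.565485000610352), 1.6365771293640137) [ 0.58572671 -0.18090408  0.078     ]
t 15.07 pos [ 0.5722 -0.1812  0.1839] yaw 6.85 rotz -0.0006 shift [-0.002  0.002  1.499] gap 0.0917 tilt [ 0.  0. -1.]
```

{"api": "carry_out", "payload": {"moves": [{"translation": [0,0,0.2],"rot": [0,0,0],"fingers": 0},{"translation": [0,0,0.3],"rot": [0,0,0],"fingers": 0},{"translation": [0,0,0.3],"rot": [0,0,0],"fingers": 0},{"translation": [0,0,0.3],"rot": [0,0,0],"fingers": 0},{"translation": [0,0,0.25],"rot": [0,0,0],"fingers": 0}]}}

```text
t: 15.48
ee_pos: [0.572, -0.1786, 0.0471]
tcp_rot: [-0.001, 0.998, 0.062, -0.0]
ft_force: [0.0, 0.2, -0.3]
finger_gap: 0.092
gripper_force: 0.0
```

{"api": "carry_out", "payload": {"moves": [{"translation": [0,0,0.15],"rot": [0,0,0],"fingers": 0},{"translation": [0,0,0],"rot": [0,0,0],"fingers": 0},{"translation": [0,0,0],"rot": [0,0,0],"fingers": 255},{"translation": [0,0,0],"rot": [0,0,0],"fingers": 255},{"translation": [0,0,0],"rot": [0,0,0],"fingers": 255}]}}

```text
t: 15.9
ee_pos: [0.5736, -0.1809, 0.0353]
tcp_rot: [0.0, 0.998, 0.061, 0.001]
ft_force: [0.4, -0.4, -0.5]
finger_gap: 0.074
gripper_force: 0.0
```

{"api": "carry_out", "payload": {"moves": [{"translation": [0,0,0],"rot": [0,0,0],"fingers": 255},{"translation": [0,0,0],"rot": [0,0,0],"fingers": 255},{"translation": [0,0,0],"rot": [0,0,0],"fingers": 255},{"translation": [0,0,0],"rot": [0,0,0],"fingers": 255},{"translation": [0,0,0],"rot": [0,0,0],"fingers": 255}]}}

```text
t: 16.32
ee_pos: [0.5723, -0.1814, 0.0338]
tcp_rot: [0.0, 0.998, 0.06, 0.0]
ft_force: [0.7, -2.6, 1.0]
finger_gap: 0.0401
gripper_force: 1.4
```

{"api": "carry_out", "payload": {"moves": [{"translation": [0,0,0],"rot": [0,0,0],"fingers": 255},{"translation": [0,0,0],"rot": [0,0,0],"fingers": 255}]}}

```text
t: 16.48
ee_pos: [0.5724, -0.1815, 0.0338]
tcp_rot: [0.0, 0.998, 0.06, 0.0]
ft_force: [-0.6, -1.1, 1.6]
finger_gap: 0.0389
gripper_force: 20.0
```

{"api": "carry_out", "payload": {"moves": [{"translation": [0,0,-0.1],"rot": [0,0,0],"fingers": 255},{"translation": [0,0,-0.25],"rot": [0,0,0],"fingers": 255},{"translation": [0,0,-0.3],"rot": [0,0,0],"fingers": 255},{"translation": [0,0,-0.3],"rot": [0,0,0.0175],"fingers": 255},{"translation": [0,0,-0.25],"rot": [0,0,0.0175],"fingers": 255}]}}

```text
t: 16.9
ee_pos: [0.5723, -0.1811, 0.1558]
tcp_rot: [-0.0, 1.0, 0.004, 0.0]
ft_force: [0.2, -0.3, -2.1]
finger_gap: 0.0389
gripper_force: 20.0
```

```bash
python3 -c "
from h import *
go(.500,.1725,.15,.6)"
```

```text
t 16.9 pos [ 0.5723 -0.1811  0.1558] yaw 0.47 rotz -0.0007 shift [-0.686 -3.543  0.058] gap 0.0389 tilt [ 0.001  0.    -1.   ]
```

{"api": "carry_out", "payload": {"moves": [{"translation": [-0.053,-0.2725,0],"rot": [0,0,0],"fingers": 255},{"translation": [-0.053,-0.2725,0],"rot": [0,0,0],"fingers": 255},{"translation": [-0.053,-0.2725,0],"rot": [0,0,0],"fingers": 255},{"translation": [-0.053,-0.2725,0],"rot": [0,0,0],"fingers": 255},{"translation": [-0.053,-0.2725,0],"rot": [0,0,0],"fingers": 255}]}}

```text
t: 17.32
ee_pos: [0.5435, -0.044, 0.154]
tcp_rot: [-0.0, 1.0, 0.005, -0.0]
ft_force: [-0.1, 1.3, -2.3]
finger_gap: 0.0392
gripper_force: 20.0
```

{"api": "carry_out", "payload": {"moves": [{"translation": [-0.053,-0.2725,0],"rot": [0,0,0],"fingers": 255},{"translation": [-0.053,-0.2725,0],"rot": [0,0,0],"fingers": 255},{"translation": [-0.053,-0.2725,0],"rot": [0,0,0],"fingers": 255},{"translation": [-0.053,-0.2725,0],"rot": [0,0,0],"fingers": 255},{"translation": [-0.053,-0.2725,0],"rot": [0,0,0],"fingers": 255}]}}

```text
t: 17.73
ee_pos: [0.5155, 0.0919, 0.1539]
tcp_rot: [0.0, 1.0, 0.005, -0.0]
ft_force: [0.7, 0.2, -2.0]
finger_gap: 0.039
gripper_force: 20.0
```

{"api": "carry_out", "payload": {"moves": [{"translation": [-0.053,-0.2725,0],"rot": [0,0,0],"fingers": 255},{"translation": [-0.053,-0.2725,0],"rot": [0,0,0],"fingers": 255},{"translation": [-0.053,-0.2725,0],"rot": [0,0,0],"fingers": 255},{"translation": [0,0,0],"rot": [0,0,0],"fingers": 255},{"translation": [0,0,0],"rot": [0,0,0],"fingers": 255}]}}

```text
t: 18.15
ee_pos: [0.4987, 0.174, 0.1538]
tcp_rot: [-0.0, 1.0, 0.007, -0.0]
ft_force: [0.1, -0.3, -1.0]
finger_gap: 0.0391
gripper_force: 20.0
```

Run:
```python
from h import *
c=look('w6.png')
go(.5,.1725,.034,.6)
```

```text
t 18.2 pos [0.4992 0.1722 0.1537] yaw 0.67 rotz 0.0004 shift [ 0.008 -0.003  1.197] gap 0.0393 tilt [-0.    -0.001 -1.   ]
```

View pics/w6.png

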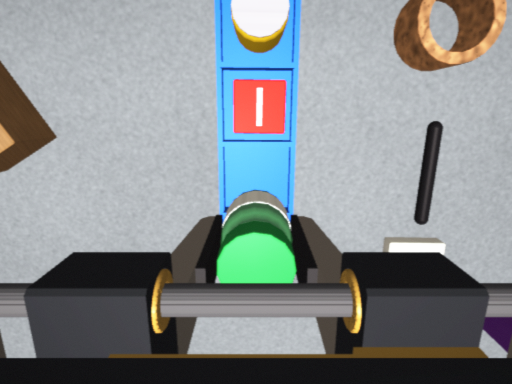

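The wrist view shows yellow (260,20) and red (259,106) standing in bays 4 and 3, and green (257,250) held upright above bay 2.

{"api": "carry_out", "payload": {"moves": [{"translation": [0,0,0.2],"rot": [0,0,0],"fingers": 255},{"translation": [0,0,0.3],"rot": [0,0,0],"fingers": 255},{"translation": [0,0,0.3],"rot": [0,0,0],"fingers": 255},{"translation": [0,0,0.2],"rot": [0,0,0],"fingers": 255},{"translation": [0,0,0.1],"rot": [0,0,0],"fingers": 255}]}}

```text
t: 18.62
ee_pos: [0.4983, 0.1696, 0.041]
tcp_rot: [0.001, 1.0, 0.004, -0.002]
ft_force: [-0.4, -0.2, -2.3]
finger_gap: 0.0391
gripper_force: 20.0
```

{"api": "carry_out", "payload": {"moves": [{"translation": [0,0,0.05],"rot": [0,0,0],"fingers": 255},{"translation": [0,0,0.02],"rot": [0,0,0],"fingers": 255},{"translation": [0,0,0.01],"rot": [0,0,0],"fingers": 255},{"translation": [0,0,0],"rot": [0,0,0],"fingers": 255},{"translation": [0,0,0],"rot": [0,0,0],"fingers": 255}]}}

```text
t: 19.03
ee_pos: [0.5004, 0.1724, 0.0367]
tcp_rot: [-0.0, 1.0, 0.005, 0.001]
ft_force: [-0.2, -0.1, -1.7]
finger_gap: 0.0393
gripper_force: 20.0
```

{"api": "carry_out", "payload": {"moves": [{"translation": [0,0,0.01],"rot": [0,0,0],"fingers": 255},{"translation": [0,0,0],"rot": [0,0,0],"fingers": 255},{"translation": [0,0,0],"rot": [0,0,0],"fingers": 255}]}}

```text
t: 19.28
ee_pos: [0.4998, 0.1723, 0.0349]
tcp_rot: [-0.0, 1.0, 0.005, 0.0]
ft_force: [0.7, -0.3, -1.9]
finger_gap: 0.0391
gripper_force: 20.0
```

{"api": "carry_out", "payload": {"moves": [{"translation": [0,0,0.01],"rot": [0,0,0],"fingers": 255},{"translation": [0,0,0],"rot": [0,0,0],"fingers": 255},{"translation": [0,0,0],"rot": [0,0,0],"fingers": 255}]}}

```text
t: 19.53
ee_pos: [0.4998, 0.1723, 0.0338]
tcp_rot: [-0.0, 1.0, 0.005, 0.0]
ft_force: [0.1, 0.9, -0.2]
finger_gap: 0.0394
gripper_force: 20.0
```

{"api": "carry_out", "payload": {"moves": [{"translation": [0,0,0.005],"rot": [0,0,0],"fingers": 255},{"translation": [0,0,0],"rot": [0,0,0],"fingers": 255},{"translation": [0,0,0],"rot": [0,0,0],"fingers": 255}]}}

```text
t: 19.78
ee_pos: [0.4999, 0.1723, 0.0337]
tcp_rot: [0.0, 1.0, 0.005, 0.0]
ft_force: [-1.8, -0.4, 5.3]
finger_gap: 0.0392
gripper_force: 20.0
```

Seated. I'll release, rise and go to white.

{"api": "carry_out", "payload": {"moves": [{"translation": [0,0,0],"rot": [0,0,0],"fingers": 0},{"translation": [0,0,0],"rot": [0,0,0],"fingers": 0},{"translation": [0,0,0],"rot": [0,0,0],"fingers": 0},{"translation": [0,0,0],"rot": [0,0,0],"fingers": 0},{"translation": [0,0,-0.1],"rot": [0,0,0],"fingers": 0}]}}

```text
t: 20.2
ee_pos: [0.4982, 0.1717, 0.0418]
tcp_rot: [0.001, 1.0, 0.005, -0.002]
ft_force: [-1.0, 0.3, 0.0]
finger_gap: 0.0709
gripper_force: 0.0
```

{"api": "carry_out", "payload": {"moves": [{"translation": [0,0,-0.2],"rot": [0,0,0],"fingers": 0},{"translation": [0,0,-0.3],"rot": [0,0,0],"fingers": 0},{"translation": [0,0,-0.3],"rot": [0,0,0],"fingers": 0},{"translation": [0,0,-0.3],"rot": [0,0,0],"fingers": 0},{"translation": [0,0,-0.3],"rot": [0,0,-0.035],"fingers": 0}]}}

```text
t: 20.62
ee_pos: [0.4993, 0.1722, 0.1852]
tcp_rot: [0.0, 0.998, 0.061, 0.0]
ft_force: [1.1, 0.9, 0.5]
finger_gap: 0.092
gripper_force: 0.0
```

```bash
python3 -c "
from h import *
go(.647,-.177,.18,6.96)"
```

```text
t 20.62 pos [0.4993 0.1722 0.1852] yaw 6.96 rotz -0.0 shift [1.043 3.645 0.052] gap 0.092 tilt [ 0. -0. -1.]
```

{"api": "carry_out", "payload": {"moves": [{"translation": [0.05,0.28,0],"rot": [0,0,0],"fingers": 0},{"translation": [0.05,0.28,0],"rot": [0,0,0],"fingers": 0},{"translation": [0.05,0.28,0],"rot": [0,0,0],"fingers": 0},{"translation": [0.05,0.28,0],"rot": [0,0,0],"fingers": 0},{"translation": [0.05,0.28,0],"rot": [0,0,0],"fingers": 0}]}}

```text
t: 21.03
ee_pos: [0.5414, 0.035, 0.184]
tcp_rot: [0.0, 0.998, 0.06, 0.0]
ft_force: [0.2, 0.6, 0.1]
finger_gap: 0.0915
gripper_force: 0.0
```

{"api": "carry_out", "payload": {"moves": [{"translation": [0.05,0.28,0],"rot": [0,0,0],"fingers": 0},{"translation": [0.05,0.28,0],"rot": [0,0,0],"fingers": 0},{"translation": [0.05,0.28,0],"rot": [0,0,0],"fingers": 0},{"translation": [0.05,0.28,0],"rot": [0,0,0],"fingers": 0},{"translation": [0.05,0.28,0],"rot": [0,0,0],"fingers": 0}]}}

```text
t: 21.45
ee_pos: [0.5831, -0.101, 0.1839]
tcp_rot: [0.0, 0.998, 0.06, 0.0]
ft_force: [0.1, -0.4, 0.6]
finger_gap: 0.0918
gripper_force: 0.0
```

{"api": "carry_out", "payload": {"moves": [{"translation": [0.05,0.28,0],"rot": [0,0,0],"fingers": 0},{"translation": [0.05,0.28,0],"rot": [0,0,0],"fingers": 0},{"translation": [0.05,0.28,0],"rot": [0,0,0],"fingers": 0},{"translation": [0,0,0],"rot": [0,0,0],"fingers": 0},{"translation": [0,0,0],"rot": [0,0,0],"fingers": 0}]}}

```text
t: 21.87
ee_pos: [0.6076, -0.1833, 0.1833]
tcp_rot: [0.0, 0.998, 0.059, -0.0]
ft_force: [-0.9, 0.8, -0.2]
finger_gap: 0.0921
gripper_force: 0.0
```

Run:
```python
from h import *
c=look('w7.png')
g=cv2.medianBlur(cv2.cvtColor(c['image'],cv2.COLOR_RGB2GRAY),3)
ci=cv2.HoughCircles(g[80:240,200:310],cv2.HOUGH_GRADIENT,1,50,param1=100,param2=12,minRadius=15,maxRadius=30)
print(ci)
for q in ci[0]: print(q[:2]+[200,80],ray(c,q[:2]+[200,80],.074))
go(.647,-.177,.032,6.96)
```

```text
[[[53.5 62.5 21.8]]]
[253.5 142.5] [ 0.64859908 -0.17654353  0.074     ]
t 21.92 pos [ 0.6076 -0.1812  0.1833] yaw 6.87 rotz -0.0005 shift [0.396 0.006 1.513] gap 0.092 tilt [-0.     0.001 -1.   ]
```

{"api": "carry_out", "payload": {"moves": [{"translation": [0.2,0,0],"rot": [0,0,0],"fingers": 0},{"translation": [0.2,0,0.1],"rot": [0,0,0],"fingers": 0},{"translation": [0,0,0.25],"rot": [0,0,0],"fingers": 0},{"translation": [0,0,0.3],"rot": [0,0,0],"fingers": 0},{"translation": [0,0,0.25],"rot": [0,0,0],"fingers": 0}]}}

```text
t: 22.33
ee_pos: [0.6476, -0.1738, 0.0922]
tcp_rot: [-0.001, 0.998, 0.062, 0.0]
ft_force: [0.9, -0.9, -0.5]
finger_gap: 0.092
gripper_force: 0.0
```

```bash
python3 -c "
from h import *
go(.6475,-.177,.032,6.96)"
```

```text
t 22.33 pos [ 0.6476 -0.1738  0.0922] yaw 7.08 rotz 0.0007 shift [-0.005  0.032  0.602] gap 0.092 tilt [-0.     0.001 -1.   ]
```

{"api": "carry_out", "payload": {"moves": [{"translation": [0,0.01,0.3],"rot": [0,0,0],"fingers": 0},{"translation": [0,0,0.3],"rot": [0,0,0],"fingers": 0},{"translation": [0,0,0],"rot": [0,0,0],"fingers": 255},{"translation": [0,0,0],"rot": [0,0,0],"fingers": 255},{"translation": [0,0,0],"rot": [0,0,0],"fingers": 255}]}}

```text
t: 22.75
ee_pos: [0.649, -0.1764, 0.035]
tcp_rot: [0.0, 0.998, 0.061, 0.001]
ft_force: [0.8, 0.2, 0.0]
finger_gap: 0.0741
gripper_force: 0.0
```

{"api": "carry_out", "payload": {"moves": [{"translation": [0,0,0],"rot": [0,0,0],"fingers": 255},{"translation": [0,0,0],"rot": [0,0,0],"fingers": 255},{"translation": [0,0,0],"rot": [0,0,0],"fingers": 255},{"translation": [0,0,0],"rot": [0,0,0],"fingers": 255},{"translation": [0,0,0],"rot": [0,0,0],"fingers": 255}]}}

```text
t: 23.17
ee_pos: [0.6481, -0.1774, 0.0339]
tcp_rot: [0.0, 0.998, 0.06, 0.001]
ft_force: [-0.3, -0.1, 6.4]
finger_gap: 0.0407
gripper_force: 20.2
```

{"api": "carry_out", "payload": {"moves": [{"translation": [0,0,0],"rot": [0,0,0],"fingers": 255},{"translation": [0,0,0],"rot": [0,0,0],"fingers": 255}]}}

```text
t: 23.33
ee_pos: [0.6481, -0.1774, 0.0339]
tcp_rot: [0.0, 0.998, 0.06, 0.0]
ft_force: [-0.7, 0.5, 5.5]
finger_gap: 0.041
gripper_force: 20.0
```

{"api": "carry_out", "payload": {"moves": [{"translation": [0,0,-0.1],"rot": [0,0,0],"fingers": 255},{"translation": [0,0,-0.25],"rot": [0,0,0],"fingers": 255},{"translation": [0,0,-0.3],"rot": [0,0,0],"fingers": 255},{"translation": [0,0,-0.3],"rot": [0,0,0.0175],"fingers": 255},{"translation": [0,0,-0.25],"rot": [0,0,0.0175],"fingers": 255}]}}

```text
t: 23.75
ee_pos: [0.6478, -0.1777, 0.1552]
tcp_rot: [0.0, 1.0, 0.004, 0.0]
ft_force: [0.0, -0.1, -0.6]
finger_gap: 0.0412
gripper_force: 20.0
```

```bash
python3 -c "
from h import *
go(.428,.172,.15,.6)"
```

```text
t 23.75 pos [ 0.6478 -0.1777  0.1552] yaw 0.45 rotz -0.0008 shift [-2.161 -3.52   0.052] gap 0.0412 tilt [ 0.001 -0.    -1.   ]
```

{"api": "carry_out", "payload": {"moves": [{"translation": [-0.166,-0.271,0],"rot": [0,0,0],"fingers": 255},{"translation": [-0.166,-0.271,0],"rot": [0,0,0],"fingers": 255},{"translation": [-0.166,-0.271,0],"rot": [0,0,0],"fingers": 255},{"translation": [-0.166,-0.271,0],"rot": [0,0,0],"fingers": 255},{"translation": [-0.166,-0.271,0],"rot": [0,0,0],"fingers": 255}]}}

```text
t: 24.17
ee_pos: [0.5621, -0.042, 0.1533]
tcp_rot: [0.0, 1.0, 0.005, -0.0]
ft_force: [0.3, 0.8, -1.1]
finger_gap: 0.0405
gripper_force: 20.0
```

{"api": "carry_out", "payload": {"moves": [{"translation": [-0.166,-0.271,0],"rot": [0,0,0],"fingers": 255},{"translation": [-0.166,-0.271,0],"rot": [0,0,0],"fingers": 255},{"translation": [-0.166,-0.271,0],"rot": [0,0,0],"fingers": 255},{"translation": [-0.166,-0.271,0],"rot": [0,0,0],"fingers": 255},{"translation": [-0.166,-0.271,0],"rot": [0,0,0],"fingers": 255}]}}

```text
t: 24.58
ee_pos: [0.4778, 0.0926, 0.1533]
tcp_rot: [0.0, 1.0, 0.005, 0.0]
ft_force: [0.2, 1.3, -0.8]
finger_gap: 0.0413
gripper_force: 20.0
```

{"api": "carry_out", "payload": {"moves": [{"translation": [-0.166,-0.271,0],"rot": [0,0,0],"fingers": 255},{"translation": [-0.166,-0.271,0],"rot": [0,0,0],"fingers": 255},{"translation": [-0.166,-0.271,0],"rot": [0,0,0],"fingers": 255},{"translation": [0,0,0],"rot": [0,0,0],"fingers": 255},{"translation": [0,0,0],"rot": [0,0,0],"fingers": 255}]}}

```text
t: 25.0
ee_pos: [0.4274, 0.1737, 0.1534]
tcp_rot: [0.0, 1.0, 0.007, 0.0]
ft_force: [-0.3, -0.9, -1.2]
finger_gap: 0.0411
gripper_force: 20.0
```

Run:
```python
from h import *
c=look('w8.png')
go(.428,.172,.034,.6)
```

```text
t 25.05 pos [0.4282 0.1724 0.1533] yaw 0.67 rotz 0.0004 shift [-0.002  0.004  1.193] gap 0.0408 tilt [ 0. -0. -1.]
```

View pics/w8.png

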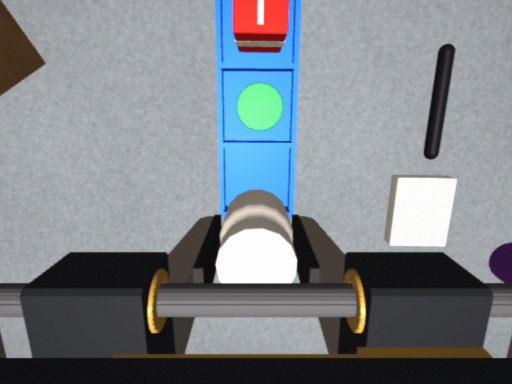

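The wrist view shows red (260,20) and green (260,106) standing in bays 3 and 2, and white (257,245) held upright above bay 1.

{"api": "carry_out", "payload": {"moves": [{"translation": [0,0,0.2],"rot": [0,0,0],"fingers": 255},{"translation": [0,0,0.3],"rot": [0,0,0],"fingers": 255},{"translation": [0,0,0.3],"rot": [0,0,0],"fingers": 255},{"translation": [0,0,0.2],"rot": [0,0,0],"fingers": 255},{"translation": [0,0,0.1],"rot": [0,0,0],"fingers": 255}]}}

```text
t: 25.47
ee_pos: [0.4276, 0.1701, 0.0406]
tcp_rot: [0.001, 1.0, 0.004, -0.002]
ft_force: [0.2, -0.1, -0.8]
finger_gap: 0.0409
gripper_force: 20.0
```

{"api": "carry_out", "payload": {"moves": [{"translation": [0,0,0.05],"rot": [0,0,0],"fingers": 255},{"translation": [0,0,0.01],"rot": [0,0,0],"fingers": 255},{"translation": [0,0,0.01],"rot": [0,0,0],"fingers": 255},{"translation": [0,0,0],"rot": [0,0,0],"fingers": 255},{"translation": [0,0,0],"rot": [0,0,0],"fingers": 255}]}}

```text
t: 25.88
ee_pos: [0.4291, 0.1727, 0.0371]
tcp_rot: [-0.0, 1.0, 0.005, 0.001]
ft_force: [-0.4, -0.8, -0.6]
finger_gap: 0.0411
gripper_force: 20.0
```

{"api": "carry_out", "payload": {"moves": [{"translation": [0,0,0.01],"rot": [0,0,0],"fingers": 255},{"translation": [0,0,0],"rot": [0,0,0],"fingers": 255},{"translation": [0,0,0],"rot": [0,0,0],"fingers": 255}]}}

```text
t: 26.13
ee_pos: [0.4284, 0.1725, 0.0354]
tcp_rot: [-0.0, 1.0, 0.005, 0.0]
ft_force: [-0.6, 0.8, -1.5]
finger_gap: 0.0412
gripper_force: 20.0
```

{"api": "carry_out", "payload": {"moves": [{"translation": [0,0,0.01],"rot": [0,0,0],"fingers": 255},{"translation": [0,0,0],"rot": [0,0,0],"fingers": 255},{"translation": [0,0,0],"rot": [0,0,0],"fingers": 255}]}}

```text
t: 26.38
ee_pos: [0.4281, 0.1725, 0.034]
tcp_rot: [0.0, 1.0, 0.005, -0.0]
ft_force: [0.2, 1.1, -0.9]
finger_gap: 0.0406
gripper_force: 20.0
```

{"api": "carry_out", "payload": {"moves": [{"translation": [0,0,0.006],"rot": [0,0,0],"fingers": 255},{"translation": [0,0,0],"rot": [0,0,0],"fingers": 255},{"translation": [0,0,0],"rot": [0,0,0],"fingers": 255}]}}

```text
t: 26.63
ee_pos: [0.4282, 0.1725, 0.0338]
tcp_rot: [0.0, 1.0, 0.005, 0.0]
ft_force: [-1.3, -1.7, 5.4]
finger_gap: 0.0409
gripper_force: 20.0
```

Seated. I'll release, rise and move clear so that I can look.

{"api": "carry_out", "payload": {"moves": [{"translation": [0,0,0],"rot": [0,0,0],"fingers": 0},{"translation": [0,0,0],"rot": [0,0,0],"fingers": 0},{"translation": [0,0,0],"rot": [0,0,0],"fingers": 0},{"translation": [0,0,0],"rot": [0,0,0],"fingers": 0},{"translation": [0,0,-0.1],"rot": [0,0,0],"fingers": 0}]}}

```text
t: 27.05
ee_pos: [0.427, 0.172, 0.0424]
tcp_rot: [0.001, 1.0, 0.005, -0.002]
ft_force: [-0.1, 0.1, 0.2]
finger_gap: 0.0723
gripper_force: 0.0
```

{"api": "carry_out", "payload": {"moves": [{"translation": [0,0,-0.2],"rot": [0,0,0],"fingers": 0},{"translation": [0,0,-0.3],"rot": [0,0,0],"fingers": 0},{"translation": [0,0,-0.3],"rot": [0,0,0],"fingers": 0},{"translation": [0,0,-0.3],"rot": [0,0,0],"fingers": 0},{"translation": [0,0,-0.3],"rot": [0,0,0],"fingers": 0}]}}

```text
t: 27.47
ee_pos: [0.4278, 0.1725, 0.1856]
tcp_rot: [-0.0, 1.0, 0.005, 0.0]
ft_force: [0.1, -0.1, -1.4]
finger_gap: 0.0917
gripper_force: 0.0
```

{"api": "carry_out", "payload": {"moves": [{"translation": [0,0.3,0],"rot": [0,0,0],"fingers": 0},{"translation": [0,0.3,0],"rot": [0,0,0],"fingers": 0},{"translation": [0,0.3,0],"rot": [0,0,0],"fingers": 0},{"translation": [0,0.3,0],"rot": [0,0,0],"fingers": 0},{"translation": [0,0.3,0],"rot": [0,0,0],"fingers": 0}]}}

```text
t: 27.88
ee_pos: [0.4295, 0.0212, 0.1843]
tcp_rot: [-0.0, 1.0, 0.006, 0.001]
ft_force: [-0.3, 0.1, 0.0]
finger_gap: 0.0918
gripper_force: 0.0
```

{"api": "carry_out", "payload": {"moves": [{"translation": [0,0.3,0],"rot": [0,0,0],"fingers": 0},{"translation": [0,0.3,0],"rot": [0,0,0],"fingers": 0},{"translation": [0,0.3,0],"rot": [0,0,0],"fingers": 0},{"translation": [0,0,0],"rot": [0,0,0],"fingers": 0},{"translation": [0,0,0],"rot": [0,0,0],"fingers": 0}]}}

```text
t: 28.3
ee_pos: [0.4306, -0.0686, 0.184]
tcp_rot: [-0.0, 1.0, 0.004, 0.0]
ft_force: [0.8, 0.6, 0.3]
finger_gap: 0.0914
gripper_force: 0.0
```

Run:
```python
from h import *
c=cams.snapshot('top')['image'][100:260,140:360];s=cams.snapshot('side')['image'][90:250,170:390]
cv2.imwrite('pics/end.png',cv2.resize(np.vstack([c,s]),None,fx=1.8,fy=1.8)[:,:,::-1])
print(sense()['ee_pos'],sense()['dq'])
```

```text
[ 0.43073454 -0.0665058   0.18380628] [-0.0163649   0.0025837  -0.00799952  0.00188432  0.00293613 -0.00066745
  0.00175062]
```

View pics/end.png

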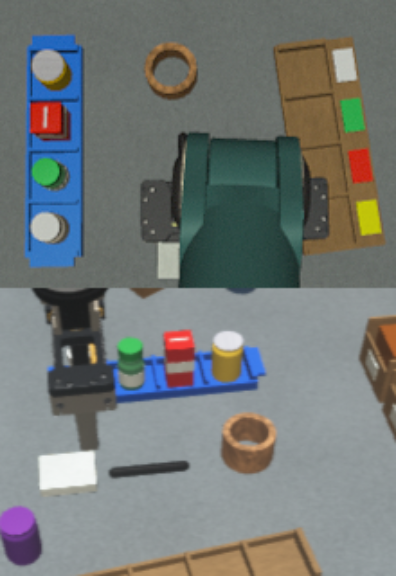

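The top view shows yellow, red, green and white upright in the blue bays from far to near, at (50,68), (48,120), (46,172) and (46,227). The arm is clear.

```bash
python3 -c "
from plant import order
print(order.job_done())"
```

```text
the job is handed in; nothing more can be done
None
```

All four items stand upright in the blue tray with the row reversed (yellow farthest from the robot, then red, green and white nearest). All are released, and the job is handed in at about 28 s of the 104 s allowed.

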